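# Clip the knock-out punch onto the safety snap hook

## Task

Put the orange-handled knock-out punch away on the snap hook on the casting bench: push its eye against the hook's sprung gate until it passes inside and the gate snaps shut behind it, then pull it back gently against the shut gate for about a second to prove that it is caught, lower it until it hangs by its eye, and let go. Keep the push and the pull light (a firm 5 to 10 N will do; the hook must never feel more than 15 N from the held punch), feel for the loop, which may be clamped about a centimetre to either side on its rail, and leave the tin, the casting and the screwdriver where they are.

Things in the scene. Friction and masses are not known exactly. Their poses are not given: they have to be found in the camera images.
- punch_grip (a point): Centre of the punch's grip: orange plastic block, 24 x 24 mm across, 44 mm tall, at its top. The punch stands upright on a round steel foot; this point is 120 mm above its flat underside. Axes: z up along the punch, x along the axis of its eye, y across the eye (half a turn about z looks the same). 0.29 to 0.43 kg, centre of mass about 90 mm below this point.
- punch_eye (a point): Centre of the punch's eye, 52 mm straight below the grip's centre, 68 mm above the underside. The eye is a ring of 6 mm round steel bar, hole 34 mm, outside 46 mm, in the punch's y-z plane. The grip's underside is 30 mm above this point; below is the foot, 36 mm in diameter and 36 mm tall, its top 32 mm below this point.
- hook: Fixed green post, 50 x 56 mm, with the snap hook on a short rail across its face; all lower than 125 mm. Origin on the bench under the rail; z up. The hook is a level loop 115 mm up, reaching 73 mm along -x: steel spine (8 mm bar) at y +22, brass gate (7 mm bar) at y -22 mm, pivot at x -12, tip at x -51.5. NOT MEASURED: the whole loop is clamped up to 12 mm to either side of this along y.
- gate_press (a point): Where to press the eye, if the loop were clamped mid-rail (really up to 12 mm to either side along y): on the shut gate's centre line, 7.5 mm short of its tip; axes as the hook's. Press to +y, eye square to x. The gate clears the eye's leading bar when that bar's centre is about 28 mm past the gate line; at 37 it meets the spine. Over 5 mm nearer the tip (-x) it jams on the nose.
- nose (a point): Centre of the rounded end of the hook's nose (8 mm steel bar) where the gate's tip shuts, for a loop clamped mid-rail (really up to 12 mm to either side along y); 13.5 mm from the pressing point along the hook's -x.
- gate (a joint): Angle of the sprung gate, rad: 0 shut, growing as it swings inwards (to the hook's +y) about its upright pivot, at most 1.15. It takes about 3 N at the pressing point to start it and 6 to 9 N at 0.8 rad. It snaps shut by itself when free and cannot be pulled outwards.
- tin: Bystander: blue tin, 56 mm in diameter, 73 mm tall, origin at the centre of its underside.
- casting: Bystander: grey cast plate 56 x 56 x 12 mm with a 6 mm rib, origin at the centre of its underside.
- driver: Bystander: screwdriver lying on the bench, 200 mm long, red handle 26 mm thick, origin at the middle of its length on its underside.
Not all that is in view belongs to the job. Of the things that look like the part that bears punch_grip, take the one that is farthest to the robot's right at the start.

How it is judged:
On the way, in this order (a step that is already met when the one before it is completed fails the run):
1. the punch presses the gate open (value of joint gate above 0.3 rad and contact force between punch and hook above 1 N), for 0.05 s.
2. the eye is inside the hook and the gate has snapped shut through it (y of punch_eye in the frame of hook between -0.033 and 0.016 m and z of punch_eye in the frame of hook between 0.093 and 0.132 m and x of punch_eye in the frame of hook between -0.068 and -0.008 m and angle between the x axis of punch_eye and the x axis of hook, either way round below 0.9 rad and value of joint gate below 0.1 rad), for 0.1 s.
3. the punch is pulled back against the shut gate with at least 4 N for half a second (y of punch_eye in the frame of hook between -0.055 and -0.02 m and z of punch_eye in the frame of hook between 0.093 and 0.132 m and x of punch_eye in the frame of hook between -0.068 and -0.008 m and angle between the x axis of punch_eye and the x axis of hook, either way round below 0.9 rad and value of joint gate below 0.1 rad and contact force between punch and hook above 4 N and contact force between the fingers and punch above 3 N), for 0.5 s.
At the end, for the whole second after the job is handed in: The punch hangs at rest by its eye from the hook, within 0.5 rad of upright (slower than 60 mm/s), the gate shut (below 0.1 rad) through the eye, its foot clear of the bench (eye 93 to 110 mm up), and the gripper has let go (y of punch_eye in the frame of hook between -0.056 and 0.016 m and z of punch_eye in the frame of hook between 0.093 and 0.132 m and x of punch_eye in the frame of hook between -0.068 and -0.008 m and angle between the x axis of punch_eye and the x axis of hook, either way round below 0.9 rad and value of joint gate below 0.1 rad and height (world z) of punch_eye below 0.11 m and angle between punch_eye's own z axis and vertical below 0.5 rad and linear speed of punch below 0.06 m/s and contact force between the fingers and punch below 0.2 N and contact force between punch and hook above 1.5 N); the robot touches nothing.
It fails at once if the held punch bears on the hook with more than 15 N, or it is dropped on it so that it strikes with more than 40 N ((contact force between punch and hook above 15 N and contact force between the fingers and punch above 1 N) or contact force between punch and hook above 40 N).
It fails at once if the robot bears on the hook with more than 15 N (contact force between any of the arm, the fingers and hook above 15 N).
It fails at once if the blue tin is shifted by more than 25 mm (distance of tin from where it was at the start of the episode above 0.025 m).
It fails at once if the loose casting is shifted by more than 25 mm (distance of casting from where it was at the start of the episode above 0.025 m).
It fails at once if the screwdriver is shifted by more than 25 mm (distance of driver from where it was at the start of the episode above 0.025 m).
It also fails if it takes over 59 s, if anything falls off the work surface, if the arm or the gripper's body presses on something with over 40 N, if the wrist force passes 120 N, or if a joint passes its speed limit or range.

## Robot

A 6-joint arm with a two-finger parallel gripper is mounted at the origin on the work surface. World frame = base frame: x ahead of the robot, y to its left, z up, the work surface at z = 0. Lengths are in m, angles in rad, forces in N, time in s.
With the tool pointing down it reaches from about 0.35 to 0.975 m from the base axis. Payload 4.9 kg.
Tool frame: the origin (TCP) lies midway between the tips of the shut fingers; the grasp point (between the pads) lies 19 mm behind it; z points along the fingers, y is the line along which they close (so a half turn about z gives the same grasp; the last joint's range is limited). The gripper opens to 85 mm and grips with 20 to 120 N. Pads are 22 mm wide; open, the fingers measure 114 mm over their backs; the gripper's body (76 mm by 85 mm) begins 54 mm behind the grasp point. The pads swing forward as they close: fully open they stand 13 mm farther back than shut.
Start: joints at [1.127, 0.053, 1.613, -0, 1.476, -0.119], TCP at [0.199, 0.592, 0.231] pointing down, gripper open.
Joint ranges: [-3.01, 3.01], [-1.01, 2.22], [0.06, 2.58], [-1.02, 4.17], [0.09, 2.62], [-3.14, 3.14]. Speed limits (rad/s): [2.57, 2.57, 3.14, 3.14, 3.14, 3.14].

## Interface

Orientations are given as a rotation vector (axis times angle).
In Python, from station import telemetry, optics, ctrl gives the robot as it stands.
- The arm moves only by the shell command python3 -m pendant 'ROWS' [FORCE]. ROWS is JSON, one flat list of numbers, 7 for each row, row after row: the turn, a rotation vector about the tool's x, y, z as a fraction of full scale, then the shift along the tool's x, y, z as a fraction of full scale, then the opening, from 0 (shut) to 1 (fully open). In form: [ax, ay, az, tx, ty, tz, fingers, ax, ay, az, tx, ty, tz, fingers, ...]. A call has 1 to 12 rows; each row is the pose to reach, as a shift and turn from the pose commanded when the call began, along the tool's axes at that moment; what a row does not reach only later rows make up. Full scale, the value 1, is 300 mm for a shift and 30 degrees for a turn. A row lasts 1/8 s, in which the tool goes at most 62.5 mm and 10.7 degrees, less where a joint would pass 70% of its speed; a pose out of reach is approached as far as the arm can. A call with a number of a shift or a turn outside -1 to 1 is refused whole. A call with a gripper value outside its range is refused whole. The fingers move at their own pace and stop on an object; FORCE is the grip in N (left out, the last holds). Time passes only in rows, so rows that repeat a pose let the fingers close. It gives the time, the measured TCP pose, the force, the opening and the grip force at its end, in the units of the state.
- telemetry.get_obs(): the state, without advancing time (a new reading comes with each control period).
- optics.get_image(name): name is "scene" or "top" or "wrist"; returns a dict with "image" (480x640x3 uint8, red, green, blue), "depth" (480x640 float32, m along the optical axis (not along the pixel's ray), 0 where there is no reading), "fx", "fy", "cx", "cy" (pixels), "rvec" (rotation vector, rad) and "tvec" (3), from world to camera coordinates, as OpenCV has them. Camera axes: x right, y down, z forward; pixel columns grow to the right and rows downward; lengths in m; the calibration is good to about 2 mm. A picture is of the moment at which its call begins.
- ctrl.finish_job(): hands the job in; it is judged then, once.
The state is a dict: "t": time; "q": joint angles; "dq": joint speeds; "effort": joint torques, N m; "tool_pos": TCP position; "tool_rot": TCP orientation; "contact_force": force on the tool from outside, world axes, zero at the start; "wrist_torque": the same for the moment, N m; "opening": finger opening in m; "grip_force": force on a finger pad.
Only numpy, scipy, OpenCV 4.12 (cv2) and the standard library are available. Lean on these libraries where they do the work, as an engineer would, in place of code of your own. Each camera call takes 0.05 s, during which the arm holds its last target. There are 200 camera calls.

## Working session

There is one attempt and no reset: what is moved stays moved. The work goes in short steps, Python scripts to look and compute and a shell command to move; the robot and the scene stay as the last step left them, time stands still between calls to the robot, and variables do not carry over. Pictures are saved under pics/ and viewed, at most 10 in all, crops included, and the job is handed in when it is done.

```bash
ls; mkdir -p pics; python3 - <<'E'
from station import telemetry, optics
import cv2,numpy as np,pickle
o=telemetry.get_obs();print({k:np.round(v,3).tolist() for k,v in o.items()})
ims=[]
for n in("scene","top"):
    d=optics.get_image(n);pickle.dump(d,open(f'{n}.pkl','wb'))
    print(n,d['fx'],d['cx'],d['cy'],d['rvec'],d['tvec'])
    cv2.imwrite(f'pics/{n}0.png',d['image'][...,::-1])
E
```

```text
pics
{'t': 0.0, 'q': [1.127, 0.053, 1.614, -0.0, 1.476, -0.119], 'dq': [0.001, 0.001, 0.002, 0.001, 0.002, -0.0], 'effort': [-0.001, -39.369, -37.017, -0.0, 0.007, -0.0], 'tool_pos': [0.199, 0.592, 0.23], 'tool_rot': [-0.508, -3.1, 0.003], 'contact_force': [-0.072, -0.466, -0.337], 'wrist_torque': [0.015, 0.009, 0.022], 'grip_force': 0.0, 'opening': 0.085}
scene 598.9934609093546 311.941201089822 236.53255619522793 [ 0.90552637  2.48047107 -1.06122665] [ 0.35054922 -0.17315345  1.35471149]
top 541.6675470462584 325.0927589942262 237.59487428267417 [ 2.154747   -2.18280654  0.10678643] [0.03554712 0.52938825 0.94380197]
```

View pics/scene0.png

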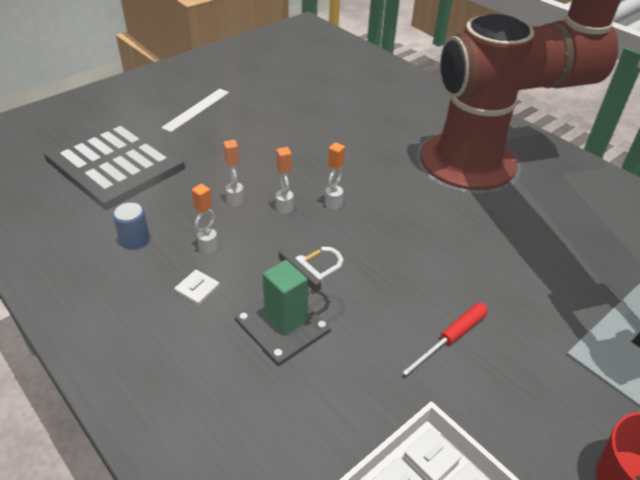

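View pics/top0.png

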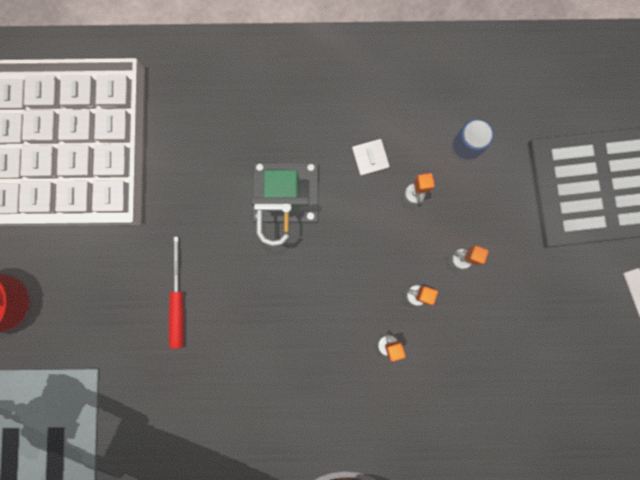

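Top view: four orange-gripped punches at px (425,182), (478,255), (428,295) and (396,352). The hook's post is at (281,184) with its gate and loop opening downwards (gate at (287,220)), casting (370,156), tin (475,135) and screwdriver (177,290). Next I measure the y of every candidate.

```bash
cat > h.py <<'E'
import cv2,numpy as np
def cam(d):
    R=cv2.Rodrigues(np.array(d['rvec'],float))[0];return R,np.array(d['tvec'],float)
def pts(d,uv,z):
    uv=np.atleast_2d(uv).astype(float);R,t=cam(d);c=-R.T@t
    r=np.c_[(uv[:,0]-d['cx'])/d['fx'],(uv[:,1]-d['cy'])/d['fy'],np.ones(len(uv))]@R
    return c+r*((z-c[2])/r[:,2])[:,None]
def proj(d,P):
    R,t=cam(d);q=np.atleast_2d(P)@R.T+t
    return np.c_[d['fx']*q[:,0]/q[:,2]+d['cx'],d['fy']*q[:,1]/q[:,2]+d['cy']]
def cloud(d):
    R,t=cam(d);Z=d['depth'];v,u=np.mgrid[:480,:640]
    p=np.stack([(u-d['cx'])/d['fx']*Z,(v-d['cy'])/d['fy']*Z,Z],-1)
    return (p-t)@R
def mask(d,lo,hi):
    return cv2.inRange(cv2.cvtColor(d['image'],cv2.COLOR_RGB2HSV),lo,hi)
def blobs(m,a=40):
    n,l,s,c=cv2.connectedComponentsWithStats(m)
    return [(c[i],l==i,s[i]) for i in range(1,n) if s[i,4]>=a]
E
python3 - <<'E'
from h import *
import pickle
np.set_printoptions(precision=4,suppress=True)
for n in('top','scene'):
    d=pickle.load(open(n+'.pkl','rb'));P=cloud(d)
    for name,lo,hi in(('orange',(5,150,120),(16,255,255)),('green',(60,80,40),(90,255,255)),('gold',(14,120,100),(25,255,255))):
        for c,m,s in blobs(mask(d,lo,hi),30):
            q=P[m&(d['depth']>0)];q=q[(q[:,2]>.05)&(q[:,2]<.17)]
            if len(q)<10: continue
            zt=np.percentile(q[:,2],97);
            if zt<.06: continue
            top=q[q[:,2]>zt-.006][:,:2].astype(np.float32)
            r=cv2.minAreaRect(top)
            print(n,name,c,s[4],'ztop',zt,'med',np.median(q,0),'top rect',np.array(r[0]),np.array(r[1]),r[2])
d=pickle.load(open('top.pkl','rb'))
g=d['image'][150:260,240:330];cv2.imwrite('pics/hooktop.png',cv2.resize(g,None,fx=6,fy=5.4)[...,::-1])
p=d['image'][160:380,360:500];cv2.imwrite('pics/cand.png',cv2.resize(d['image'][225:285,435:505],(700,600),interpolation=2)[...,::-1])
E
```

```text
top orange [424.2283 182.2754] 276 ztop 0.14327360335628966 med [ 0.6054 -0.1311  0.1401] top rect [ 0.6078 -0.133 ] [0.0237 0.0228] 7.887365818023682
top orange [477.5019 255.1916] 261 ztop 0.1435302399389005 med [ 0.4874 -0.2117  0.1402] top rect [ 0.4889 -0.2137] [0.0231 0.0228] 69.81285095214844
top orange [427.2296 295.0584] 257 ztop 0.1432651799150737 med [ 0.4261 -0.1306  0.1401] top rect [ 0.4262 -0.1316] [0.0228 0.0235] 69.55294799804688
top orange [395.9167 351.4259] 216 ztop 0.14377284563913367 med [ 0.3404 -0.08    0.1405] top rect [ 0.3394 -0.0791] [0.023  0.0231] 16.054426193237305
top green [279.6523 182.3398] 768 ztop 0.12196369454588564 med [0.613  0.1027 0.119 ] top rect [0.6115 0.1012] [0.0525 0.044 ] 89.57817840576172
top gold [425.3033 181.0656] 122 ztop 0.14355416029823442 med [ 0.6069 -0.1321  0.1409] top rect [ 0.6072 -0.1326] [0.0186 0.018 ] 8.808425903320312
top gold [285.7027 221.8919] 74 ztop 0.1197783353624147 med [0.5472 0.0919 0.117 ] top rect [0.5471 0.0912] [0.0049 0.0296] 89.35671997070312
top gold [477.8406 256.2609] 69 ztop 0.14363043727852706 med 
[... 738 characters left out ...]
04241100305354 med [ 0.6126 -0.1223  0.1308] top rect [ 0.6088 -0.1288] [0.0237 0.0239] 8.898979187011719
scene green [286.3874 296.1207] 2220 ztop 0.12235000136252239 med [0.6181 0.1223 0.1119] top rect [0.6119 0.1054] [0.0551 0.0488] 88.67922973632812
scene gold [336.3913 146.587 ] 46 ztop 0.14446060146476228 med [ 0.3393 -0.0767  0.1424] top rect [ 0.3393 -0.0773] [0.0168 0.0186] 26.597023010253906
scene gold [200.2258 188.7742] 62 ztop 0.14443531571142243 med [ 0.6083 -0.1298  0.1426] top rect [ 0.6075 -0.1309] [0.0172 0.0205] 8.102543830871582
scene gold [312.6744 254.4651] 43 ztop 0.12049946642671638 med [0.5467 0.0959 0.1185] top rect [0.5462 0.0957] [0.0242 0.0052] 0.5014383792877197
```

View pics/cand.png

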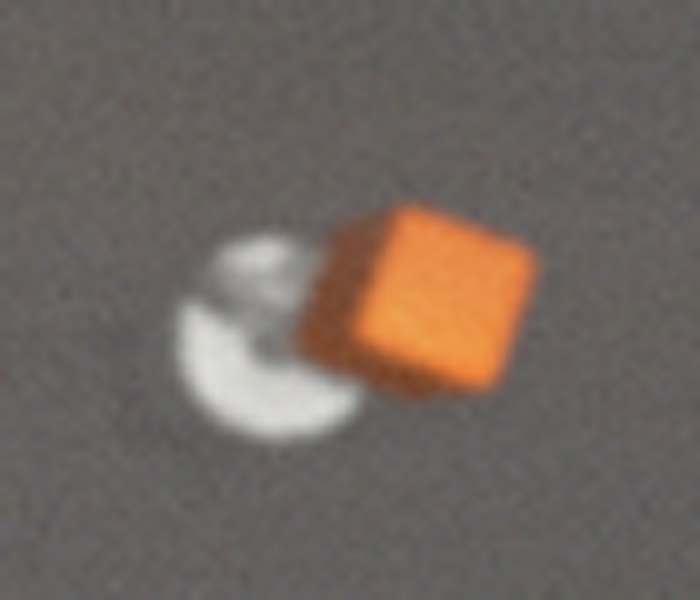

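View pics/hooktop.png

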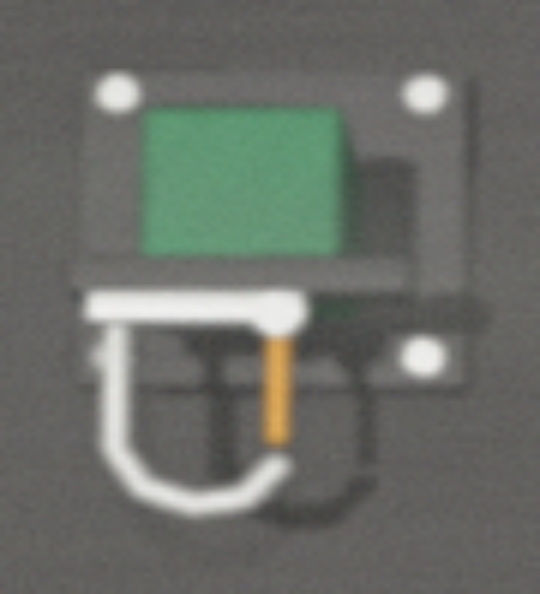

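Candidates by y: (425,182) −0.132, (478,255) **−0.213**, (428,295) −0.131, (396,352) −0.079. Image right is the robot's right, so the one meant is (478,255), which the crop confirms is a lone upright punch with an orange grip. The hook crop shows brass gate on the right, spine left, loop pointing to −x, clamped noticeably left of the post's middle. Next: which way the eye faces, and the hook's geometry.

```bash
python3 - <<'E'
from h import *
import pickle
np.set_printoptions(precision=4,suppress=True)
s=pickle.load(open('scene.pkl','rb'));d=pickle.load(open('top.pkl','rb'))
from scipy.spatial.transform import Rotation as R
from station import telemetry
print('tool axes',R.from_rotvec(telemetry.get_obs()['tool_rot']).as_matrix())
for n,c in(('scene',s),('top',d)):
    Q,t=cam(c);print(n,'cam',-Q.T@t)
C=np.array([.4895,-.2115,.068])
im=cv2.resize(s['image'][130:220,195:275],(640,720)[0:2],interpolation=2)[...,::-1].copy()
for a,col in((-20,(0,255,0)),(70,(255,0,0))):
    y=np.array([-np.sin(np.radians(a)),np.cos(np.radians(a)),0])
    th=np.linspace(0,2*np.pi,17)
    P=C+.02*(np.cos(th)[:,None]*y+np.sin(th)[:,None]*[0,0,1])
    for u in (proj(s,P)-[195,130])*8+4: cv2.circle(im,tuple(int(x) for x in u),3,col,-1)
cv2.imwrite('pics/eye.png',cv2.resize(im,(533,600)))
# hook: points at 0.105<z<0.125 near loop, foremost -x
for n,c in(('top',d),('scene',s)):
    P=cloud(c);ok=(c['depth']>0)&(P[...,2]>.106)&(P[...,2]<.125)&(P[...,0]<.585)&(P[...,0]>.48)&(P[...,1]>.05)&(P[...,1]<.16)
    q=P[ok];print(n,'loop x',np.percentile(q[:,0],[0,1,50,99]),'z',np.percentile(q[:,2],[5,50,95]))
    l=q[(q[:,0]<.565)&(q[:,0]>.535)];print(' y',np.percentile(l[:,1],[0,2,98,100]))
    hist,e=np.histogram(q[:,0],bins=np.arange(.49,.59,.005));print(list(zip(e.round(3).tolist(),hist.tolist())))
    ok=(c['depth']>0)&(P[...,2]>.117)&(P[...,2]<.128)&(mask(c,(60,80,40),(90,255,255))>0);g=P[ok]
    print(' post x',np.percentile(g[:,0],[1,99]),'y',np.percentile(g[:,1],[1,99]))
E
```

```text
tool axes [[-0.9477  0.3191 -0.0008]
 [ 0.3191  0.9477 -0.0017]
 [ 0.0002 -0.0018 -1.    ]]
scene cam [0.9997 0.5993 0.7935]
top cam [0.4324 0.0273 0.9922]
top loop x [0.5096 0.5113 0.5699 0.5847] z [0.1126 0.1201 0.1236]
 y [0.0876 0.0886 0.1395 0.1398]
[(0.49, 0), (0.495, 0), (0.5, 0), (0.505, 2), (0.51, 51), (0.515, 60), (0.52, 39), (0.525, 26), (0.53, 24), (0.535, 27), (0.54, 26), (0.545, 29), (0.55, 26), (0.555, 27), (0.56, 29), (0.565, 105), (0.57, 109), (0.575, 194), (0.58, 164)]
 post x [0.5902 0.6329] y [0.075 0.126]
scene loop x [0.5118 0.5132 0.5695 0.5845] z [0.1144 0.1207 0.1246]
 y [0.0888 0.0915 0.1424 0.1429]
[(0.49, 0), (0.495, 0), (0.5, 0), (0.505, 0), (0.51, 19), (0.515, 65), (0.52, 36), (0.525, 31), (0.53, 20), (0.535, 25), (0.54, 27), (0.545, 29), (0.55, 25), (0.555, 28), (0.56, 22), (0.565, 33), (0.57, 89), (0.575, 121), (0.58, 137)]
 post x [0.5886 0.6355] y [0.0795 0.1316]
```

View pics/eye.png

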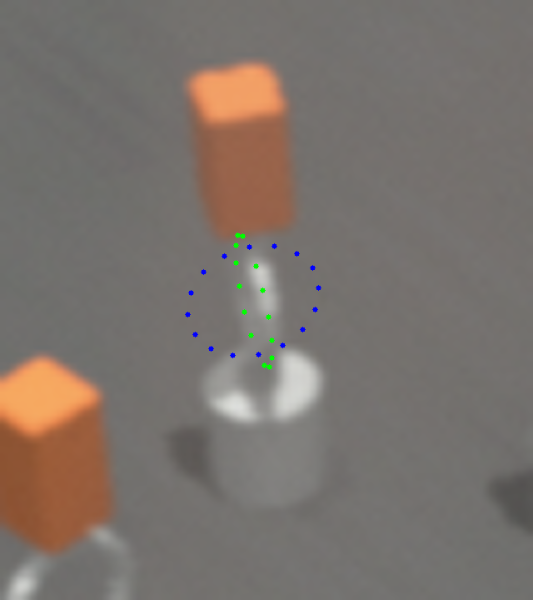

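The eye is seen nearly edge-on (matches the green outline): the punch's x axis is at yaw −20°, its y axis at 70°. The tool's y is already at 71.4°, so that grasp (closing along the punch's y) needs almost no turn. Travel there at the present height.

```bash
python3 -m pendant '[0.01,0,0,-0.06,-0.07,0,1, 0,0,0,-0.16,-0.2,0,1, 0,0,0,-0.28,-0.35,0,1, 0,0,0,-0.40,-0.50,0,1, 0,0,0,-0.52,-0.65,0,1, 0,0,0,-0.64,-0.80,0,1, 0,0,0,-0.76,-0.95,0,1]'
python3 -m pendant '[0,0,0,-0.12,-0.15,0,1, 0,0,0.02,-0.24,-0.30,0,1, 0,0,0.04,-0.36,-0.45,0,1, 0,0,0.05,-0.48,-0.60,0,1, 0,0,0.05,-0.60,-0.75,0,1, 0,0,0.05,-0.70,-0.88,0,1, 0,0,0.05,-0.75,-0.95,0,1, 0,0,0.05,-0.75,-0.95,0,1]'
```

```text
t: 0.98
tool_pos: [0.3246, 0.2477, 0.2309]
tool_rot: [0.507, 3.1, -0.0]
contact_force: [0.9, -1.7, 0.0]
opening: 0.0852
grip_force: 0.0
t: 1.98
tool_pos: [0.4467, -0.0937, 0.2307]
tool_rot: [-0.553, -3.091, -0.001]
contact_force: [-0.2, 0.7, 0.4]
opening: 0.0855
grip_force: 0.0
```

```bash
cat >> h.py <<'E'
from scipy.spatial.transform import Rotation as Rot
def goto(x,y,z,yaw):
    "fractions from now to target; yaw = world angle (deg) of tool y"
    from station import telemetry
    o=telemetry.get_obs();A=Rot.from_rotvec(o['tool_rot']);M=A.as_matrix()
    c,s=np.cos(np.radians(yaw)),np.sin(np.radians(yaw))
    T=np.array([[-s,c,0],[c,s,0],[0,0,-1.]])
    w=Rot.from_matrix(M.T@T).as_rotvec()/np.radians(30)
    print('turn',w.round(3),'shift',(M.T@(np.array([x,y,z])-o['tool_pos'])/.3).round(4),'pos',np.round(o['tool_pos'],4),'t',round(float(o['t']),2),'F',np.round(o['contact_force'],2),'yaw',np.degrees(np.arctan2(M[1,1],M[0,1])).round(2))
E
python3 -c "
from h import *
goto(.489,-.212,.21,70)"
```

```text
turn [ 0.    -0.003 -0.009] shift [-0.2692 -0.3211  0.0685] pos [ 0.4467 -0.0937  0.2307] t 1.98 F [-0.16  0.73  0.36] yaw 69.72
```

```bash
python3 -m pendant '[0,0,0,-0.1,-0.12,0.02,1, 0,0,0,-0.2,-0.24,0.04,1, 0,0,0,-0.269,-0.321,0.06,1, 0,0,0,-0.269,-0.321,0.068,1, 0,0,0,-0.269,-0.321,0.068,1]' | head -2
python3 - <<'E'
from h import *
from station import optics
np.set_printoptions(precision=4,suppress=True)
d=optics.get_image('wrist');P=cloud(d)
Q,t=cam(d);print('cam',-Q.T@t)
for c,m,s in blobs(mask(d,(5,140,100),(20,255,255)),60):
    q=P[m&(d['depth']>0)];q=q[(q[:,2]>.05)&(q[:,2]<.17)]
    zt=np.percentile(q[:,2],95);top=q[q[:,2]>zt-.005][:,:2].astype(np.float32);r=cv2.minAreaRect(top)
    print(c,s[4],zt,r)
cv2.imwrite('pics/w0.png',d['image'][...,::-1]); goto(.489,-.212,.101,70)
E
```

```text
t: 2.6
tool_pos: [0.4892, -0.2092, 0.2104]
cam [ 0.4239 -0.1859  0.3534]
[409.6813  92.2418] 3003 0.1431919967085127 ((0.42551884055137634, -0.13227513432502747), (0.02445959486067295, 0.023883379995822906), 70.35750579833984)
[304.0901 252.5451] 2341 0.14310115921784558 ((0.48884615302085876, -0.21386148035526276), (0.023347586393356323, 0.02381734549999237), 69.0634994506836)
turn [ 0.001 -0.001 -0.001] shift [-0.0025 -0.0094  0.366 ] pos [ 0.4893 -0.2092  0.2108] t 2.65 F [ 0.63  0.2  -0.01] yaw 69.97
```

View pics/w0.png

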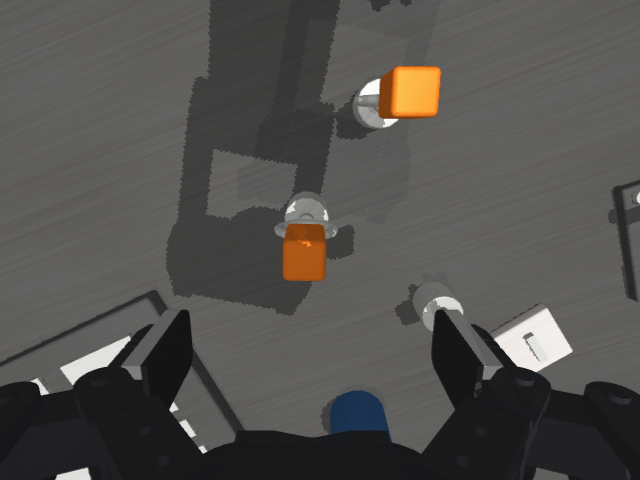

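Wrist view: the chosen punch at (304,252) with its eye ring (275–337, 230) spanning the closing direction, as wanted; it lies between the pads. Descend and grip.

```bash
python3 -m pendant '[0,0,0,-0.004,-0.014,0.05,1, 0,0,0,-0.005,-0.014,0.15,1, 0,0,0,-0.005,-0.014,0.25,1, 0,0,0,-0.005,-0.014,0.33,1, 0,0,0,-0.005,-0.014,0.366,1, 0,0,0,-0.005,-0.014,0.366,0.6, 0,0,0,-0.005,-0.014,0.366,0.3, 0,0,0,-0.005,-0.014,0.366,0.1, 0,0,0,-0.005,-0.014,0.366,0.1, 0,0,0,-0.005,-0.014,0.366,0.1]' 80
python3 -m pendant '[0,0,0,0,0,0,0, 0,0,0,0,0,0,0, 0,0,0,0,0,0,0, 0,0,0,0,0,0,0]'
python3 -c "
from h import *
goto(.489,-.212,.22,70)"
```

```text
t: 3.9
tool_pos: [0.4904, -0.2153, 0.1024]
tool_rot: [0.548, 3.091, -0.0]
contact_force: [0.7, 1.3, 5.5]
opening: 0.0228
grip_force: 79.1
t: 4.4
tool_pos: [0.4904, -0.2154, 0.1024]
tool_rot: [0.548, 3.091, -0.0]
contact_force: [-0.1, 1.6, 5.6]
opening: 0.0236
grip_force: 79.2
turn [ 0.     0.004 -0.004] shift [ 0.0073  0.009  -0.392 ] pos [ 0.4904 -0.2154  0.1024] t 4.4 F [-0.1   1.61  5.57] yaw 69.89
```

```bash
python3 -m pendant '[0,0,0,0,0,-0.05,0, 0,0,0,0,0,-0.15,0, 0,0,0,0,0,-0.27,0, 0,0,0,0,0,-0.40,0, 0,0,0,0,0,-0.52,0, 0,0,0,0,0,-0.58,0, 0,0,0,0,0,-0.58,0]'
python3 -c "
from h import *
goto(.5415,.03,.277,90)"
```

```text
t: 5.28
tool_pos: [0.4898, -0.2153, 0.276]
tool_rot: [0.548, 3.092, -0.001]
contact_force: [0.4, -0.2, -3.8]
opening: 0.0233
grip_force: 78.5
turn [-0.002  0.003 -0.67 ] shift [ 0.1193  0.8272 -0.0039] pos [ 0.4898 -0.2153  0.276 ] t 5.28 F [ 0.37 -0.18 -3.83] yaw 69.89
```

```bash
python3 -m pendant '[0,0,-0.06,0.012,0.08,0,0, 0,0,-0.16,0.03,0.2,0,0, 0,0,-0.28,0.05,0.34,0,0, 0,0,-0.4,0.07,0.48,0,0, 0,0,-0.52,0.09,0.62,0,0, 0,0,-0.62,0.11,0.75,0,0, 0,0,-0.67,0.119,0.82,0,0, 0,0,-0.67,0.119,0.827,0,0, 0,0,-0.67,0.119,0.827,0,0]'
python3 -c "
from h import *
goto(.5415,.035,.1494,90)"
```

```text
t: 6.4
tool_pos: [0.5406, 0.0298, 0.2733]
tool_rot: [-0.001, -3.139, 0.001]
contact_force: [-0.3, -0.2, -3.4]
opening: 0.0234
grip_force: 79.0
turn [-0.001 -0.006 -0.001] shift [-0.0043  0.0175  0.4131] pos [0.5406 0.0298 0.2733] t 6.4 F [-0.3  -0.23 -3.41] yaw 89.97
```

```bash
python3 -m pendant '[0,-0.006,0,-0.004,0.01,0.06,0, 0,-0.006,0,-0.004,0.017,0.16,0, 0,-0.006,0,-0.004,0.017,0.27,0, 0,-0.006,0,-0.004,0.017,0.36,0, 0,-0.006,0,-0.004,0.017,0.40,0, 0,-0.006,0,-0.004,0.017,0.41,0, 0,-0.006,0,-0.004,0.017,0.41,0]'
python3 - <<'E'
from h import *
from station import optics
import pickle
np.set_printoptions(precision=4,suppress=True)
goto(.5415,.035,.1494,90)
ims=[]
for n in('scene','wrist','top'):
    d=optics.get_image(n);pickle.dump(d,open(n+'1.pkl','wb'));ims.append(d['image'])
s=ims[0][205:305,240:380]
a=cv2.resize(s,(420,300),interpolation=2);b=cv2.resize(ims[1],(400,300),interpolation=cv2.INTER_AREA);c=cv2.resize(ims[2][150:290,230:380],(380,300))
e=np.zeros((600,800,3),np.uint8);e[:300,:400]=b;e[:300,400:780]=c;e[300:,:420]=a
cv2.imwrite('pics/pre.png',e[...,::-1])
E
```

```text
t: 7.28
tool_pos: [0.5431, 0.0351, 0.1529]
tool_rot: [0.001, 3.137, -0.0]
contact_force: [-0.3, 1.0, -2.8]
opening: 0.0233
grip_force: 79.0
turn [-0.     0.009 -0.001] shift [ 0.0052 -0.0002  0.0118] pos [0.5431 0.0351 0.1529] t 7.28 F [-0.33  0.96 -2.8 ] yaw 89.97
```

View pics/pre.png

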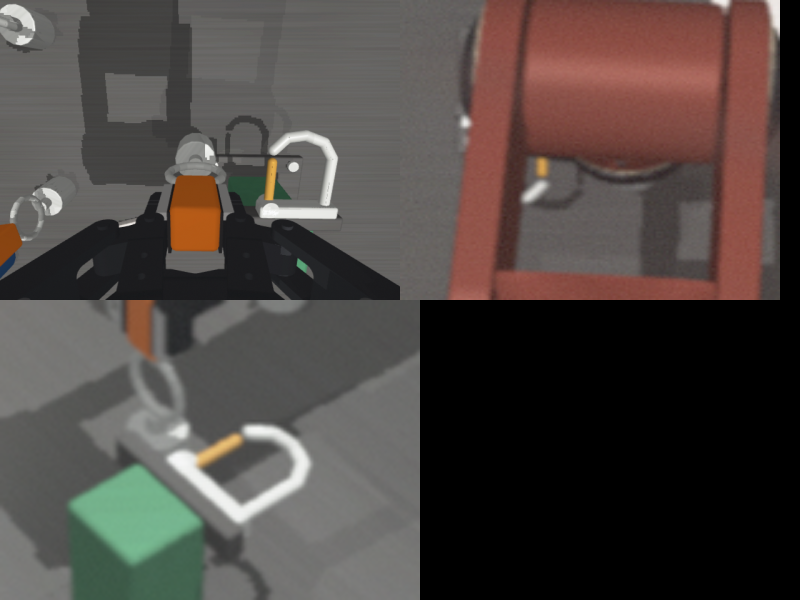

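Wrist view (scaled 0.625): ring near full-image (315,275), gate (432,288), nose (432,245). Both are in one picture, so I measure them relative to each other by depth.

```bash
python3 - <<'E'
from h import *
import pickle
np.set_printoptions(precision=4,suppress=True)
for n in('wrist1','scene1'):
    d=pickle.load(open(n+'.pkl','rb'));P=cloud(d);Z=d['depth']>0;X,Y,H=P[...,0],P[...,1],P[...,2]
    g=(mask(d,(12,100,80),(26,255,255))>0)&Z&(abs(Y-.092)<.015)&(abs(X-.55)<.04)&(H>.1)&(H<.13);q=P[g]
    print(n,'gate n',len(q),'x',np.percentile(q[:,0],[0,2,50,98]),'y',np.percentile(q[:,1],[2,50,98]),'z',np.percentile(q[:,2],[2,50,98]))
    gate=q
    for a,b in((.53,.54),(.54,.55),(.55,.56)):
        k=q[(q[:,0]>a)&(q[:,0]<b)];print('  gate y at',a,np.percentile(k[:,1],[3,50,97]) if len(k) else None)
    r=Z&(abs(Y-.035)<.03)&(abs(X-.541)<.02)&(H>.1)&(H<.137)&(mask(d,(0,0,0),(180,90,255))>0);q=P[r]
    print(' ring n',len(q));
    for lo in(.1,.105,.11,.115,.12,.125,.13):
        k=q[(q[:,2]>lo)&(q[:,2]<lo+.005)]
        if len(k)>3: print('   z',lo,'x',np.percentile(k[:,0],[5,50,95]),'y',np.percentile(k[:,1],[2,98]),len(k))
    l=Z&(Y>.075)&(Y<.15)&(X>.495)&(X<.56)&(H>.105)&(H<.13);q=P[l]
    print(' loop x',np.percentile(q[:,0],[0,1]),'y',np.percentile(q[:,1],[0,1,99,100]),'z95',np.percentile(q[:,2],95))
    o=(mask(d,(3,130,60),(14,255,255))>0)&Z&(abs(Y-.035)<.02)&(abs(X-.541)<.025)&(H>.13);q=P[o]
    if len(q): print(' orange x',np.percentile(q[:,0],[2,98]),'y',np.percentile(q[:,1],[2,98]),'z',np.percentile(q[:,2],[2,98]))
E
```

```text
wrist1 gate n 998 x [0.5298 0.5308 0.5463 0.5629] y [0.0886 0.0912 0.095 ] z [0.1153 0.1181 0.1197]
  gate y at 0.53 [0.0888 0.0914 0.0948]
  gate y at 0.54 [0.0887 0.0912 0.0949]
  gate y at 0.55 [0.0886 0.091  0.0948]
 ring n 1532
   z 0.1 x [0.5388 0.5407 0.5439] y [0.0241 0.0462] 451
   z 0.105 x [0.5387 0.5406 0.5437] y [0.019  0.0507] 265
   z 0.11 x [0.5385 0.5399 0.5431] y [0.0152 0.0545] 175
   z 0.115 x [0.5385 0.5395 0.5421] y [0.0133 0.0564] 115
   z 0.12 x [0.5384 0.5392 0.541 ] y [0.0122 0.0571] 103
   z 0.125 x [0.5385 0.5395 0.5425] y [0.0134 0.056 ] 141
   z 0.13 x [0.5385 0.5399 0.5429] y [0.0154 0.0544] 209
 loop x [0.5088 0.5098] y [0.0881 0.0888 0.1389 0.1399] z95 0.11983291369228091
 orange x [0.5291 0.5513] y [0.0235 0.0458] z [0.1554 0.1942]
scene1 gate n 66 x [0.5314 0.5335 0.5463 0.5598] y [0.0917 0.0958 0.0983] z [0.114  0.118  0.1208]
  gate y at 0.53 [0.0923 0.096  0.0972]
  gate y at 0.54 [0.0921 0.0958 0.0975]
  gate y at 0.55 [0.0922 0.0958 0.0986]
 ring n 162
   z 0.1 x [0.5397 0.5434 0.5454] y [0.0222 0.0503] 36
   z 0.105 x [0.5404 0.5428 0.5456] y [0.0189 0.0546] 25
   z 0.11 x [0.5392 0.5434 0.5445] y [0.0174 0.0591] 18
   z 0.115 x [0.5414 0.5434 0.5458] y [0.0166 0.0594] 17
   z 0.12 x [0.5406 0.5428 0.5453] y [0.0177 0.0591] 15
   z 0.125 x [0.54   0.5434 0.5451] y [0.0167 0.0578] 19
   z 0.13 x [0.541  0.5434 0.5451] y [0.0194 0.0551] 18
 loop x [0.5105 0.5121] y [0.0914 0.0919 0.1424 0.1432] z95 0.12087451624711024
 orange x [0.5427 0.5558] y [0.0255 0.05  ] z [0.1558 0.2015]
```

Relative to the gate (wrist frame): ring centre (0.5415, 0.0347, ~0.120), gate tip x 0.530, gate y 0.0917, so go −3.7 mm in x, −4.5 mm in z, and contact comes about 30 mm further along +y. Advance 24 mm first.

```bash
python3 -m pendant '[0,0.009,0,0.012,0,0.008,0, 0,0.009,0,0.012,0,0.015,0, 0,0.009,0,0.012,0.02,0.015,0, 0,0.009,0,0.012,0.04,0.015,0, 0,0.009,0,0.012,0.06,0.015,0, 0,0.009,0,0.012,0.08,0.015,0, 0,0.009,0,0.012,0.08,0.015,0, 0,0.009,0,0.012,0.08,0.015,0, 0,0.009,0,0.012,0.08,0.015,0]'
python3 -c "
from h import *
goto(.5395,.065,.148,90)"
```

```text
t: 8.55
tool_pos: [0.5389, 0.0591, 0.1476]
tool_rot: [-0.001, -3.14, 0.0]
contact_force: [0.8, -0.3, -3.0]
opening: 0.0234
grip_force: 79.1
turn [-0.    -0.003 -0.001] shift [-0.002   0.0197 -0.0014] pos [0.5389 0.0591 0.1476] t 8.55 F [ 0.77 -0.31 -3.01] yaw 89.98
```

```bash
python3 -m pendant '[0,0,0,0,0.004,0,0, 0,0,0,0,0.008,0,0, 0,0,0,0,0.012,0,0, 0,0,0,0,0.016,0,0, 0,0,0,0,0.02,0,0, 0,0,0,0,0.022,0,0, 0,0,0,0,0.022,0,0]'
python3 -m pendant '[0,0,0,0,0.002,0,0, 0,0,0,0,0.004,0,0, 0,0,0,0,0.006,0,0, 0,0,0,0,0.006,0,0]'
```

```text
t: 9.43
tool_pos: [0.5389, 0.0659, 0.1476]
tool_rot: [-0.0, -3.14, 0.0]
contact_force: [0.0, -0.3, -3.1]
opening: 0.0234
grip_force: 79.1
t: 9.93
tool_pos: [0.5389, 0.0672, 0.1476]
tool_rot: [-0.0, -3.14, 0.002]
contact_force: [0.2, -3.0, -3.1]
opening: 0.0229
grip_force: 79.2
```

Contact with the gate at TCP y ≈ 0.0665 (−3 N). The pass should come at about 0.101, the spine at about 0.110.

```bash
python3 -m pendant '[0,0,0,0,0.004,0,0, 0,0,0,0,0.008,0,0, 0,0,0,0,0.012,0,0, 0,0,0,0,0.016,0,0, 0,0,0,0,0.016,0,0]'
python3 -m pendant '[0,0,0,0,0.004,0,0, 0,0,0,0,0.008,0,0, 0,0,0,0,0.012,0,0, 0,0,0,0,0.016,0,0, 0,0,0,0,0.016,0,0]'
```

```text
t: 10.55
tool_pos: [0.5389, 0.0725, 0.1476]
tool_rot: [0.0, -3.14, 0.0]
contact_force: [-0.4, -2.8, -3.1]
opening: 0.0232
grip_force: 79.2
t: 11.18
tool_pos: [0.5388, 0.0773, 0.1474]
tool_rot: [-0.0, -3.14, 0.0]
contact_force: [0.3, -5.1, -3.9]
opening: 0.0229
grip_force: 79.1
```

```bash
python3 -m pendant '[0,0,0,0,0.004,0,0, 0,0,0,0,0.008,0,0, 0,0,0,0,0.012,0,0, 0,0,0,0,0.016,0,0, 0,0,0,0,0.02,0,0, 0,0,0,0,0.02,0,0]' | sed -n '1,2p;4p'
python3 -m pendant '[0,0,0,0,0.004,0,0, 0,0,0,0,0.008,0,0, 0,0,0,0,0.012,0,0, 0,0,0,0,0.016,0,0, 0,0,0,0,0.02,0,0, 0,0,0,0,0.02,0,0]' | sed -n '1,2p;4p'
python3 -m pendant '[0,0,0,0,0.004,0,0, 0,0,0,0,0.008,0,0, 0,0,0,0,0.012,0,0, 0,0,0,0,0.016,0,0, 0,0,0,0,0.02,0,0, 0,0,0,0,0.02,0,0]' | sed -n '1,2p;4p'
```

```text
t: 11.92
tool_pos: [0.5384, 0.0831, 0.1472]
contact_force: [-0.1, -6.0, -3.8]
t: 12.68
tool_pos: [0.5377, 0.0893, 0.1468]
contact_force: [-2.2, -4.4, -3.8]
t: 13.42
tool_pos: [0.5391, 0.0961, 0.1479]
contact_force: [-0.6, -0.5, -3.0]
```

The force vanished at y 0.096: the gate seems to have snapped. Look.

```bash
python3 - <<'E'
from h import *
from station import optics
np.set_printoptions(precision=4,suppress=True)
d=optics.get_image('wrist');P=cloud(d);Z=d['depth']>0;H=P[...,2]
g=(mask(d,(14,100,80),(26,255,255))>0)&Z&(H>.1)&(H<.13)&(P[...,0]<.575);q=P[g]
print(len(q),q.min(0),q.max(0),np.polyfit(q[:,0],q[:,1],1))
s=optics.get_image('scene')
e=np.zeros((600,800,3),np.uint8);e[:,:480]=cv2.resize(d['image'][180:380,240:400],(480,600),interpolation=2)
e[:400,480:]=cv2.resize(s['image'][205:305,270:350],(320,400),interpolation=2)
cv2.imwrite('pics/in.png',e[...,::-1])
E
```

```text
203 [0.5298 0.0889 0.1148] [0.5371 0.0958 0.1199] [0.004  0.0903]
```

View pics/in.png

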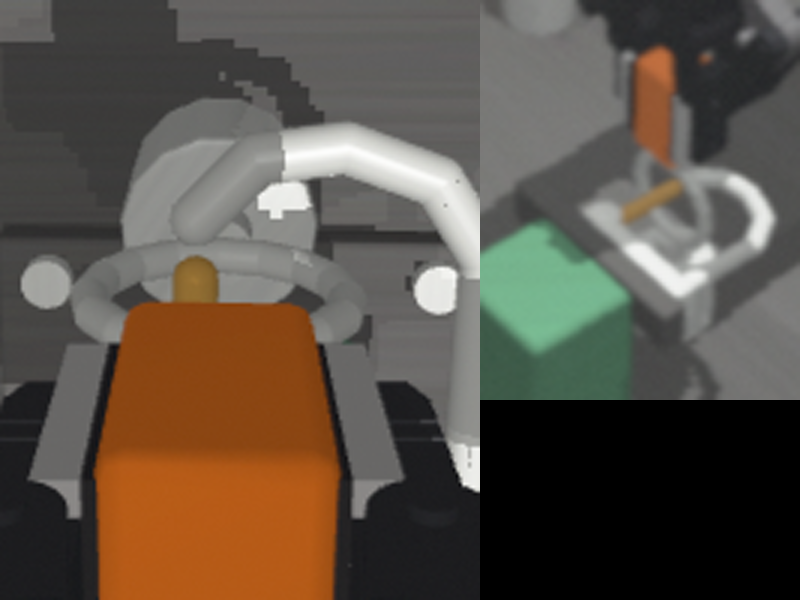

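The picture shows the gate shut (slope ≈ 0) with its brass tip at (195,280) through the ring (75–365, 290). Now pull back towards the gate (contact expected near TCP y 0.0795).

```bash
python3 -m pendant '[0,0,0,0,-0.01,0,0, 0,0,0,0,-0.02,0,0, 0,0,0,0,-0.03,0,0, 0,0,0,0,-0.04,0,0, 0,0,0,0,-0.047,0,0, 0,0,0,0,-0.047,0,0]' | sed -n '1,2p;4p'
python3 -m pendant '[0,0,0,0,-0.003,0,0, 0,0,0,0,-0.005,0,0, 0,0,0,0,-0.005,0,0]' | sed -n '1,2p;4p'
```

```text
t: 14.28
tool_pos: [0.5389, 0.081, 0.1476]
contact_force: [0.6, 0.3, -3.1]
t: 14.65
tool_pos: [0.5389, 0.0797, 0.1476]
contact_force: [0.0, -0.5, -3.2]
```

```bash
python3 -m pendant '[0,0,0,0,-0.002,0,0, 0,0,0,0,-0.002,0,0]' | sed -n '1,2p;4p'
python3 -m pendant '[0,0,0,0,-0.002,0,0, 0,0,0,0,-0.002,0,0]' | sed -n '1,2p;4p'
python3 -m pendant '[0,0,0,0,-0.002,0,0, 0,0,0,0,-0.002,0,0]' | sed -n '1,2p;4p'
```

```text
t: 14.9
tool_pos: [0.5389, 0.0793, 0.1476]
contact_force: [0.3, 1.0, -3.4]
t: 15.15
tool_pos: [0.5388, 0.079, 0.1476]
contact_force: [0.5, 4.4, -3.4]
t: 15.4
tool_pos: [0.5388, 0.0788, 0.1475]
contact_force: [0.4, 4.7, -3.8]
```

```bash
python3 -m pendant '[0,0,0,0,-0.002,0,0, 0,0,0,0,-0.002,0,0, 0,0,0,0,-0.002,0,0]' | sed -n '1,2p;4p'
python3 -m pendant '[0,0,0,0,-0.001,0,0, 0,0,0,0,-0.001,0,0, 0,0,0,0,-0.001,0,0, 0,0,0,0,-0.001,0,0]' | sed -n '1,2p;4p'
```

```text
t: 15.78
tool_pos: [0.5388, 0.0786, 0.1475]
contact_force: [0.7, 6.3, -3.0]
t: 16.27
tool_pos: [0.5388, 0.0785, 0.1475]
contact_force: [-0.7, 7.4, -3.9]
```

```bash
python3 -m pendant '[0,0,0,0,0,0,0, 0,0,0,0,0,0,0, 0,0,0,0,0,0,0, 0,0,0,0,0,0,0, 0,0,0,0,0,0,0, 0,0,0,0,0,0,0, 0,0,0,0,0,0,0, 0,0,0,0,0,0,0, 0,0,0,0,0,0,0]'
```

```text
t: 17.4
tool_pos: [0.5388, 0.0785, 0.1475]
tool_rot: [0.0, -3.14, -0.006]
contact_force: [0.7, 7.2, -4.1]
opening: 0.0234
grip_force: 79.2
```

7.3 N held for over a second. Move back so the eye is centred on the gate, then lower.

```bash
python3 -m pendant '[0,0,0,0,0.01,0,0, 0,0,0,0,0.02,0,0, 0,0,0,0,0.03,0,0, 0,0,0,0,0.04,0,0, 0,0,0,0,0.052,0,0, 0,0,0,0,0.052,0.008,0, 0,0,0,0,0.052,0.016,0, 0,0,0,0,0.052,0.024,0, 0,0,0,0,0.052,0.028,0, 0,0,0,0,0.052,0.028,0]' | sed -n '1,2p;4p'
python3 -m pendant '[0,0,0,0,0,0.002,0, 0,0,0,0,0,0.004,0, 0,0,0,0,0,0.004,0]' | sed -n '1,2p;4p'
```

```text
t: 18.65
tool_pos: [0.5388, 0.0925, 0.139]
contact_force: [-0.5, 0.3, -2.3]
t: 19.02
tool_pos: [0.5388, 0.0926, 0.1379]
contact_force: [0.3, -0.2, -3.2]
```

```bash
for i in 1; do python3 -m pendant '[0,0,0,0,0,0.002,0, 0,0,0,0,0,0.003,0, 0,0,0,0,0,0.003,0]' | sed -n '1,2p;4p'; done
python3 -m pendant '[0,0,0,0,0,0.002,0, 0,0,0,0,0,0.003,0, 0,0,0,0,0,0.003,0]' | sed -n '1,2p;4p'
python3 -m pendant '[0,0,0,0,0,0.002,0, 0,0,0,0,0,0.002,0]' | sed -n '1,2p;4p'
```

```text
t: 19.4
tool_pos: [0.5389, 0.0926, 0.1371]
contact_force: [0.2, -0.1, -2.7]
t: 19.77
tool_pos: [0.5389, 0.0926, 0.1361]
contact_force: [-0.0, -0.3, -3.6]
t: 20.02
tool_pos: [0.5389, 0.0926, 0.1358]
contact_force: [-0.4, -0.5, -2.9]
```

```bash
python3 -m pendant '[0,0,0,0,0,0.002,0, 0,0,0,0,0,0.002,0]' | sed -n '1,2p;4p'
python3 -m pendant '[0,0,0,0,0,0.002,0, 0,0,0,0,0,0.002,0]' | sed -n '1,2p;4p'
python3 -m pendant '[0,0,0,0,0,0.002,0, 0,0,0,0,0,0.002,0]' | sed -n '1,2p;4p'
```

```text
t: 20.27
tool_pos: [0.5391, 0.0926, 0.1355]
contact_force: [-1.4, -0.6, 1.6]
t: 20.52
tool_pos: [0.5391, 0.0926, 0.1353]
contact_force: [-3.2, 0.1, 5.0]
t: 20.78
tool_pos: [0.5392, 0.0926, 0.1351]
contact_force: [-4.0, 0.0, 7.4]
```

```bash
python3 -m pendant '[0,0,0,0,0,-0.002,0, 0,0,0,0,0,-0.004,0, 0,0,0,0,0,-0.004,0, 0,0,0,0,0,-0.004,0]' 20
python3 -m pendant '[0,0,0,0,0,0,0.32, 0,0,0,0,0,0,0.36, 0,0,0,0,0,0,0.45, 0,0,0,0,0,0,0.6, 0,0,0,0,0,0,0.8, 0,0,0,0,0,0,0.8, 0,0,0,0,0,0,0.8]'
```

```text
t: 21.28
tool_pos: [0.5391, 0.0926, 0.1353]
tool_rot: [-0.0, -3.141, -0.0]
contact_force: [-2.5, 0.4, 4.5]
opening: 0.0233
grip_force: 80.5
t: 22.15
tool_pos: [0.5389, 0.0925, 0.135]
tool_rot: [-0.0, -3.14, 0.0]
contact_force: [0.3, -0.5, 0.0]
opening: 0.0686
grip_force: 0.0
```

Released. Rise straight up and check.

```bash
python3 -m pendant '[0,0,0,0,0,-0.03,0.8, 0,0,0,0,0,-0.08,0.8, 0,0,0,0,0,-0.16,0.8, 0,0,0,0,0,-0.26,0.8, 0,0,0,0,0,-0.36,0.8, 0,0,0,0,0,-0.4,0.8, 0,0,0,0,0,-0.4,0.8, 0,0,0,0,0,-0.4,0.8, 0,0,0,0,0,-0.4,0.8]'
python3 - <<'E'
from h import *
from station import optics
d=optics.get_image('wrist');s=optics.get_image('scene')
e=np.zeros((600,800,3),np.uint8);e[:360,:480]=cv2.resize(d['image'],(480,360),interpolation=3)
e[:400,480:]=cv2.resize(s['image'][205:305,270:350],(320,400),interpolation=2)
cv2.imwrite('pics/end.png',e[...,::-1])
P=cloud(s);m=(mask(s,(3,130,60),(14,255,255))>0)&(s['depth']>0)&(abs(P[...,1]-.095)<.04)&(abs(P[...,0]-.54)<.04)&(P[...,2]>.1)
print(np.percentile(P[m],[2,50,98],axis=0).round(3))
E
```

```text
t: 23.28
tool_pos: [0.5384, 0.0925, 0.2533]
tool_rot: [-0.0, -3.137, 0.0]
contact_force: [-0.3, -0.2, -0.3]
opening: 0.0683
grip_force: 0.0
[[0.527 0.085 0.137]
 [0.543 0.102 0.165]
 [0.551 0.119 0.326]]
```

View pics/end.png

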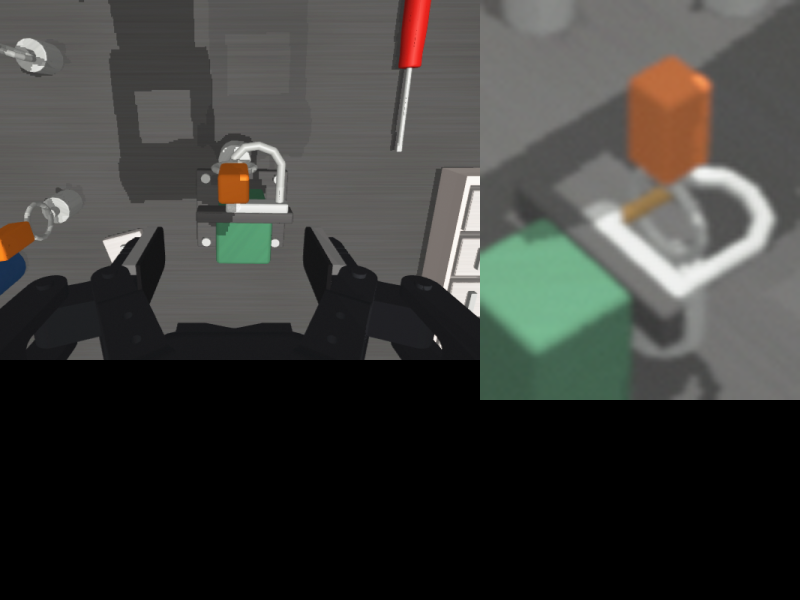

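The punch hangs upright by its eye on the shut gate (wrist view: grip (233,185), loop (265,170)), and the gripper is clear. Let it settle a moment, then hand in.

```bash
python3 -m pendant '[0,0,0,0,0,0,0.8, 0,0,0,0,0,0,0.8, 0,0,0,0,0,0,0.8, 0,0,0,0,0,0,0.8, 0,0,0,0,0,0,0.8, 0,0,0,0,0,0,0.8, 0,0,0,0,0,0,0.8, 0,0,0,0,0,0,0.8, 0,0,0,0,0,0,0.8, 0,0,0,0,0,0,0.8, 0,0,0,0,0,0,0.8, 0,0,0,0,0,0,0.8]' | head -1
python3 -c "
from station import ctrl
print(ctrl.finish_job())"
```

```text
t: 24.88
the job is handed in; nothing more can be done
None
```

The punch hangs upright by its eye on the shut hook, after a 7 N pull-back held for over a second, the gripper is clear of it, and the job was handed in at about 25 s; the hand-in returned no verdict.

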